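# Load and lock the membrane test cell

## Task

Put the steel support plate into the pocket of the white test cell and press it down firmly, so that it sits flat between the posts and the sprung bed under it gives; then swing the violet cover down over it, and push the red-headed locking pin down through the cover's hole into the hole of the base until its collar lies on the cover and the cover is fully shut. The cover springs up if left alone, so finish while still gripping the pin and pressing it down, holding the cover shut; leave the other things on the bench where they are.

Things in the scene. Friction and masses are not known exactly. Their poses are not given: they have to be found in the camera images.
- cell: white base of the test cell, fixed to the bench, 120 (its x) by 170 (its y) by 30 mm tall; origin at the centre of its underside, z up. Cover hinge along x at its +y end, pin hole at its -y end, in the middle the pocket. Two dark hinge lugs, 51 to 60 mm either side of the middle, 8 mm wide, 22 mm long, reach 60 mm up
- pocket (a point): centre of the pocket, 36 mm above the bench: top of the unloaded black sprung bed (56 by 46 mm); the plate's underside centre belongs here. Eight steel posts around it (tips 45 mm above the bench, top 6 mm tapered) leave 63 (cell's x) by 53 mm (y) for the plate, whose long side lies along the cell's x
- bed (a joint): how far the black bed is pressed down (m): 0 up, stop at 0.005; spring 4 N per mm; the plate alone sinks it about 0.3 mm, a firm press is 6 to 10 N; the shut cover holds it about 3 mm down
- pin_hole (a point): mouth of the vertical 13 mm hole in the base, through its full 30 mm, 58 mm from the cell's origin along its -y
- cover: violet cover frame 100 mm wide, 142 mm long, 10 mm thick, plus a tab. Origin on the hinge axis at its underside, 47 mm above the bench, 65 mm along the cell's +y; its -y runs to the tab, its z is the outer face (up when shut). A 15 mm hole 123 mm from the hinge meets the base's hole. The plate's grip stands in its 44 by 40 mm window; two rubber pads under it press the plate 65 mm from the hinge
- cover_tab (a point): end of the cover's yellow tab (36 mm wide, reaching from 142 to 160 mm from the hinge axis), mid-thickness
- lid (a joint): opening angle of the cover (rad): 0 shut, 1.57 upright, stop at 1.95 leaning back over the cell's +y side. A friction hinge (0.11 N m; cover 0.16 kg) keeps it where it is left; a push of about 2 N at the tab moves it. Pushed shut on the plate and let go, it springs up to about 0.035; pressing it shut at the pin hole takes about 6 N
- plate: steel plate 60 (its x) by 50 (its y) by 8 mm, with a black grip bar on top along its x, 26 long, 10 wide, 16 mm tall (8 to 24 mm above the underside); origin at the centre of the underside; same either way round; about 0.11 kg; lies on the tray
- tray: fixed cork mat 110 (x) by 100 by 6 mm under the plate; origin at the centre of its underside
- pin: locking pin, upright in its stand: red round head 20 mm across and 34 mm tall (4 to 38 mm above the origin), steel collar 26 mm across and 4 mm thick (0 to 4 mm), steel shaft 10 mm across reaching 45 mm below the origin, the last 8 mm tapering to 5 mm; origin on the axis at the collar's underside; about 0.07 kg
- pin_tip (a point): lower end of the pin's shaft, 45 mm below the pin's origin
- stand: blue block 60 by 60 by 50 mm, fixed, with a 13 mm hole in which the pin stands, collar on its top; origin at the centre of its underside
- bottle: bystander: clear glass bottle with red cap, 60 mm across, 125 mm tall; origin at the centre of its underside
- beaker: bystander: open glass cup, 66 mm across, 85 mm tall; origin at the centre of its underside
- jar: bystander: amber jar with black cap, 56 mm across, 70 mm tall; origin at the centre of its underside
- gauge: bystander: black pressure gauge lying face up, 56 mm across, 22 mm tall, with a 26 mm brass stub; origin at the centre of its underside
- fitting: bystander: small blue plastic hose fitting standing upright, 24 mm across, 34 mm tall; origin at the centre of its underside
- spanner: bystander: steel spanner lying flat; origin on its underside
- dish: bystander: flat white ceramic dish, 90 mm across, 15 mm tall; origin at the centre of its underside
There are look-alikes about, which are no part of the job. What is shaped like the plate but blue, green or orange is not meant.

How it is judged:
By the outcome, as a careful person would: the job done as asked, in the order asked, and still so for the second after the job is handed in, while the arm keeps its last pose, push and grip.
It also fails if it takes over 72 s, if anything falls off the work surface, if the arm or the gripper's body presses on something with over 40 N, if the wrist force passes 120 N, or if a joint passes its speed limit or range.

## Robot

A 6-joint arm with a two-finger parallel gripper is mounted at the origin on the work surface. World frame = base frame: x ahead of the robot, y to its left, z up, the work surface at z = 0. Lengths are in mm, angles in rad, forces in N, time in s.
With the tool pointing down it reaches from about 350 to 775 mm from the base axis. Payload 7.3 kg.
Tool frame: the origin (TCP) lies at the very end of the fingers, on their centre line; the grasp point (between the pads) lies 19 mm behind it; z points along the fingers, y is the line along which they close (so a half turn about z gives the same grasp; the last joint's range is limited). The gripper opens to 92 mm and grips with 3 to 60 N. Pads are 19 mm wide; open, the fingers measure 130 mm over their backs; the gripper's body (75 mm by 190 mm) begins 47 mm behind the grasp point.
Start: joints at [1.004, 0.342, 1.524, -0, 1.275, -0.146], TCP at [214.446, 479.226, 226.741] pointing down, gripper open.
Joint ranges: [-2.53, 2.53], [-0.77, 2.02], [0.04, 2.7], [-1, 4.14], [0.28, 2.66], [-3.11, 3.11]. Speed limits (rad/s): [2.57, 2.57, 3.14, 3.14, 3.14, 3.14].

## Interface

Orientations are given as [roll, pitch, yaw] about the fixed x, y, z axes, in that order (R = Rz(yaw) Ry(pitch) Rx(roll)).
In Python, from plant import get_obs, vision, workorder gives the robot as it stands.
- The arm moves only by the shell command python3 -m pendant 'ROWS' [OPENING]. ROWS is a JSON object of lists of equal length, an entry for each row: "dp": the shift along the tool's x, y, z in m, a list of three; "rotation": the turn, a rotation vector about the tool's x, y, z in rad, a list of three. A call has 1 to 8 rows; each row is the pose to reach, as a shift and turn from the pose commanded when the call began, along the tool's axes at that moment; what a row does not reach only later rows make up. A row lasts 1/8 s, in which the tool goes at most 62.5 mm and 10.7 degrees, less where a joint would pass 70% of its speed; a pose out of reach is approached as far as the arm can. A call with a gripper value outside its range is refused whole. OPENING is the finger opening in m, from 0 to 0.0918, set as the call begins (- or left out, the last holds). The fingers move at their own pace and stop on an object; the grip force is fixed at half the most. Time passes only in rows, so rows that repeat a pose let the fingers close. It gives the time, the measured TCP pose, the force, the opening and the grip force at its end, in the units of the state.
- get_obs(): the state, without advancing time (a new reading comes with each control period).
- vision.capture(name): name is "side" or "top"; returns a dict with "pixels" (400x640x3 uint8, red, green, blue), "vfov" (degrees; the focal length in pixels is half the picture's height over the tangent of half this angle, whatever the lens; pixels are square), "cx", "cy" (the principal point, pixels), "pose" (4x4, takes a point from camera to world coordinates). Camera axes: x right, y up, looking along -z (the intrinsics and any distortion apply to the point x, -y, -z); pixel columns grow to the right and rows downward; lengths in mm; the calibration is good to about 2 mm. A picture is of the moment at which its call begins. There is no depth.
- workorder.close_job(): hands the job in; it is judged then, once.
The state is a dict: "time": time; "joint_positions": joint angles; "dq": joint speeds; "tau": joint torques, N m; "tool_pos": TCP position; "tcp_rot": TCP orientation; "contact_force": force on the tool from outside, world axes, zero at the start; "moment": the same for the moment, N m; "grip_width": finger opening in mm; "finger_force": force on a finger pad.
Only numpy, scipy, OpenCV 4.12 (cv2) and the standard library are available. Lean on these libraries where they do the work, as an engineer would, in place of code of your own. Each camera call takes 0.05 s, during which the arm holds its last target. There are 200 camera calls.

## Working session

There is one attempt and no reset: what is moved stays moved. The work goes in short steps, Python scripts to look and compute and a shell command to move; the robot and the scene stay as the last step left them, time stands still between calls to the robot, and variables do not carry over. Pictures are saved under pics/ and viewed, at most 10 in all, crops included, and the job is handed in when it is done.

```bash
ls; mkdir -p pics; python3 - <<'E'
from plant import get_obs, vision
import cv2,json
print({k:v for k,v in get_obs().items()})
for n in("side","top"):
    c=vision.capture(n); cv2.imwrite(f"pics/{n}0.png",c["pixels"][:,:,::-1]); print(n,{k:v for k,v in c.items() if k!="pixels"})
E
```

```text
pics
{'time': 0.0, 'joint_positions': array([ 1.00398202e+00,  3.42777140e-01,  1.52502760e+00, -1.54402842e-05,
        1.27540829e+00, -1.46020604e-01]), 'dq': array([ 0.00062573, -0.00130273,  0.00023428,  0.00063156,  0.00110599,
        0.0020365 ]), 'tau': array([-1.43244040e-03, -4.31248856e+01, -2.44211268e+01,  7.16570718e-02,
        5.60021424e-02, -4.80005224e-05]), 'tool_pos': array([214.22272717, 478.84958138, 226.01303506]), 'tcp_rot': array([-3.13998737e+00, -2.21161981e-04,  2.72080328e+00]), 'contact_force': array([ 0.35336993, -0.17255034, -0.1482332 ]), 'moment': array([-0.0111069 ,  0.03634983, -0.02041906]), 'finger_force': 0.0, 'grip_width': 91.72513710907887}
side {'vfov': 57.8040573805167, 'cx': 319.64128444617813, 'cy': 201.67659645537978, 'pose': array([[ 7.24676817e-01,  5.14631685e-01, -4.58255103e-01,
         8.59841146e+01],
       [-6.88829119e-01,  5.22747012e-01, -5.02244966e-01,
        -5.52946171e+02],
       [-1.89196880e-02,  6.79624743e-01,  7.33315931e-01,
         8.42831750e+02],
       [ 0.00000000e+00,  0.00000000e+00,  0.00000000e+00,
         1.00000000e+00]])}
top {'vfov': 48.569469907903056, 'cx': 323.42624381397553, 'cy': 206.38404992025178, 'pose': array([[-1.79352941e-03,  9.96773619e-01, -8.02442250e-02,
         4.43659987e+02],
       [-9.99977182e-01, -1.26508329e-03,  6.63582750e-03,
        -1.80271039e+01],
       [ 6.51290217e-03,  8.02542956e-02,  9.96753144e-01,
         1.48042302e+03],
       [ 0.00000000e+00,  0.00000000e+00,  0.00000000e+00,
         1.00000000e+00]])}
```

View pics/side0.png

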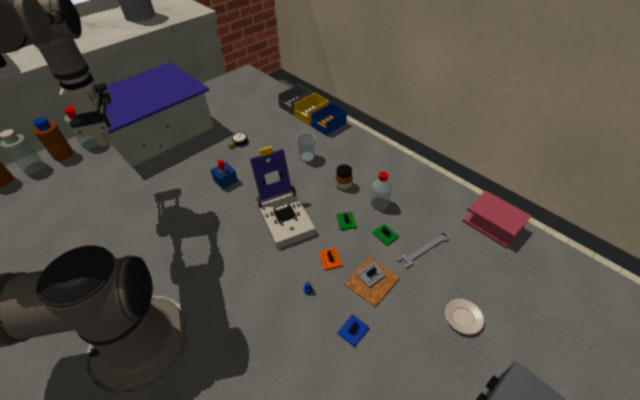

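View pics/top0.png

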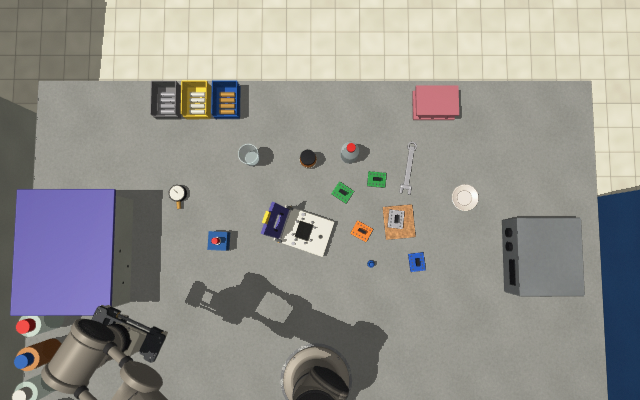

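The side view shows the plate (371,272) on cork, the cell (287,222) with its cover about upright (tab 266,150) and the pin (222,165). In the top view they are at (397,219), (305,232), (270,220) and (218,240).

```bash
python3 - <<'E'
import cv2,numpy as np
s=cv2.imread("pics/side0.png");t=cv2.imread("pics/top0.png")
r=lambda im,x,y,w,h:cv2.resize(im[y:y+h,x:x+w],(w*4,h*4),interpolation=cv2.INTER_CUBIC)
a=np.hstack([r(s,235,140,100,110),r(t,250,190,100,110)])
b=np.hstack([r(s,340,255,65,40),r(t,375,200,50,40),r(s,205,152,40,40),r(t,200,222,45,40)])
o=np.vstack([a[:430],b]) ; cv2.imwrite("pics/z.png",o) if a.shape[1]==b.shape[1] else print(a.shape,b.shape)
E
```

```text
(no output)
```

View pics/z.png

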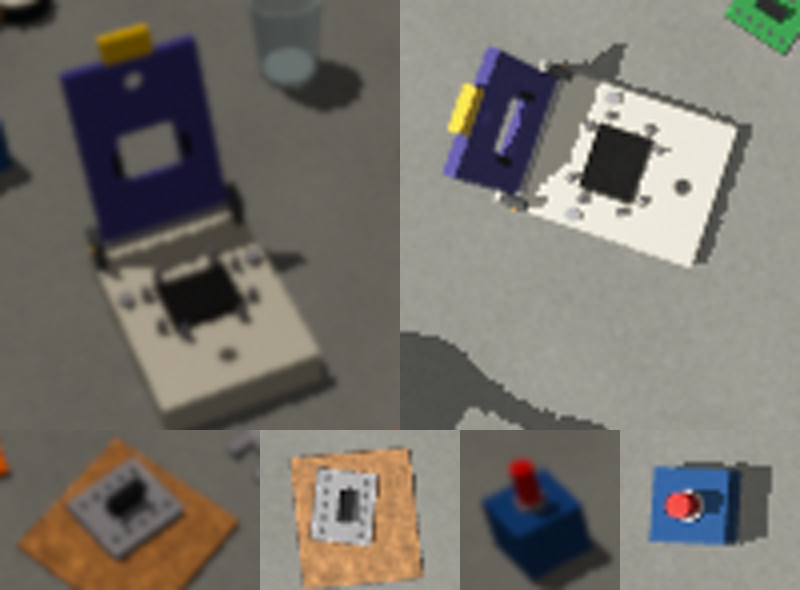

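The zoom shows the bed, base hole, plate, grip bar and red head as clean blobs in both views. The cover leans back at roughly upright or beyond. The cell's −y points right in the top view. Next I measure them.

```bash
cat > h.py <<'E'
import cv2,numpy as np
from plant import get_obs, vision
from scipy.spatial.transform import Rotation as R
class Cam:
    def __init__(s,n):
        c=vision.capture(n); s.im=c["pixels"]; s.P=c["pose"]; s.c=(c["cx"],c["cy"]); s.f=200/np.tan(np.radians(c["vfov"]/2))
        s.hsv=cv2.cvtColor(s.im,cv2.COLOR_RGB2HSV)
    def ray(s,uv):
        d=s.P[:3,:3]@np.array([(uv[0]-s.c[0])/s.f,-(uv[1]-s.c[1])/s.f,-1]); return s.P[:3,3],d
    def plane(s,uv,z):
        o,d=s.ray(uv); return o+d*(z-o[2])/d[2]
    def blob(s,lo,hi,roi,k=0):
        x,y,w,h=roi; S=4
        hsv=cv2.cvtColor(cv2.resize(s.im[y:y+h,x:x+w],None,fx=S,fy=S,interpolation=cv2.INTER_CUBIC),cv2.COLOR_RGB2HSV)
        m=cv2.inRange(hsv,np.array(lo),np.array(hi))
        cs=sorted(cv2.findContours(m,cv2.RETR_EXTERNAL,cv2.CHAIN_APPROX_NONE)[0],key=cv2.contourArea)[::-1]
        c=(cs[k].reshape(-1,2)+.5)/S-.5+[x,y]; c=c.astype(np.float32)
        M=cv2.moments(c); return np.array([M["m10"],M["m01"]])/M["m00"],c,M["m00"]
def tri(c1,u1,c2,u2):
    o1,d1=c1.ray(u1);o2,d2=c2.ray(u2)
    t=np.linalg.lstsq(np.c_[d1,-d2],o2-o1,rcond=None)[0]; p,q=o1+d1*t[0],o2+d2*t[1]
    return (p+q)/2,np.linalg.norm(p-q)
E
python3 - <<'E'
from h import *
np.set_printoptions(precision=1,suppress=True)
s,t=Cam("side"),Cam("top")
D=([0,0,0],[180,255,70])
def go(n,z,a,b):
    (u,c,A),(v,e,B)=a,b
    print(n,u,A,v,B,"side",s.plane(u,z)[:2],"top",t.plane(v,z)[:2],"tri",*tri(s,u,t,v)); return c,e
go("bed",36,s.blob([0,0,0],[180,255,45],(272,203,28,20)),t.blob([0,0,0],[180,255,80],(293,218,22,25)))
go("hole",30,s.blob([0,0,0],[180,255,100],(285,224,14,9)),t.blob([0,0,0],[180,255,150],(315,231,11,11)))
go("pinhead",71,s.blob([0,170,90],[6,255,255],(212,152,20,25)),t.blob([0,110,120],[8,255,255],(205,230,25,20)))
go("grip",24,s.blob([0,0,0],[180,255,55],(360,262,22,20)),t.blob([0,0,0],[180,255,85],(388,210,18,20)))
c,e=go("tab",150,s.blob([20,150,60],[35,255,255],(255,140,25,20)),t.blob([20,150,100],[35,255,255],(255,200,25,30)))
# plate outline
for n,cam,roi in(("s",s,(352,255,35,38)),("t",t,(384,206,28,36))):
    for lim in (60,80):
        u,c,A=cam.blob([0,0,0],[180,lim,255],roi)
        W=np.array([cam.plane(p,14)[:2] for p in c],np.float32); print("plate",n,lim,cv2.minAreaRect(W))
# cell white
for n,cam,roi,lo in(("t",t,(280,200,65,65),200),("s",s,(255,190,70,65),120)):
    u,c,A=cam.blob([0,0,lo],[180,60,255],roi)
    W=np.array([cam.plane(p,30)[:2] for p in c],np.float32); print("cell",n,cv2.minAreaRect(W))
E
```

```text
bed [284.6 213.8] 192.5625 [303.5 230.4] 218.1875 side [482.8  36.8] top [481.7  37.2] tri [482.2  36.9  36.2] 1.1438523187800769
hole [291.6 228.3] 4.875 [320.2 236.3] 10.0625 side [464.9 -15.3] top [462.5 -16.9] tri [462.9 -17.2  33.3] 1.0635366602524208
pinhead [219.8 161.3] 18.90625 [214.5 240.4] 25.46875 side [459.8 334.9] top [449.6 317.6] tri [450.  312.8  90.4] 0.9224132060445326
grip [371.5 272.2] 62.25 [396.4 218.3] 28.28125 side [ 521.5 -268.1] top [ 521.2 -267.8] tri [ 521.3 -268.    24. ] 0.4590354090088082
tab [265.7 150.4] 87.09375 [266. 217.] 53.03125 side [548.3 188.4] top [519.1 145.5] tri [517.1 139.5 196. ] 1.238673739522867
plate s 60 ((521.5145263671875, -267.1810302734375), (50.89310836791992, 60.20995330810547), 83.25758361816406)
plate s 80 ((521.7415161132812, -267.0179748535156), (52.05376434326172, 61.74726867675781), 83.24811553955078)
plate t 60 ((520.3223876953125, -266.76397705078125), (50.9927978515625, 60.52124786376953), 83.06828308105469)
plate t 80 ((520.4096069335938, -266.6645812988281), (52.510528564453125, 61.66030502319336), 83.79068756103516)
cell t ((475.9073791503906, 23.355972290039062), (139.38577270507812, 120.74697875976562), 70.89823150634766)
cell s ((479.7966613769531, 24.965538024902344), (141.24688720703125, 123.87113189697266), 71.06829833984375)
```

```bash
cat >> h.py <<'E'
def delta(xyz,yaw,q=None):
    "shift (m) in tool axes and rotation vector from the measured pose to xyz, pointing down, yaw deg"
    o=get_obs(); A=R.from_euler("xyz",o["tcp_rot"]); B=R.from_euler("xyz",[np.pi,0,np.radians(yaw)])
    print(np.round(A.inv().apply(np.array(xyz)-o["tool_pos"])/1000,4),np.round((A.inv()*B).as_rotvec(),4))
E
python3 - <<'E'
from h import *
np.set_printoptions(precision=1,suppress=True)
s,t=Cam("side"),Cam("top")
def red(c,roi):
    x,y,w,h=roi; p=c.im[y:y+h,x:x+w].astype(int); m=((p[...,0]>1.5*p[...,2]+15)&(p[...,0]>1.5*p[...,1]+15))
    v,u=np.nonzero(m); return np.array([u.mean()+x,v.mean()+y]),len(u),v.min()+y,v.max()+y,u.min()+x,u.max()+x
a=red(s,(210,150,25,28)); b=red(t,(205,230,25,20)); print(a,b,s.plane(a[0],71),t.plane(b[0],71),t.plane(b[0],80),tri(s,a[0],t,b[0]))
u,c,A=t.blob([100,100,60],[125,255,255],(200,225,35,30)); W=np.array([t.plane(p,50)[:2] for p in c],np.float32);print(cv2.minAreaRect(W))
delta([430,160,230],110);delta([521,-267.2,80],83.2)
E
```

```text
(array([220.7, 164.1]), 64, np.int64(159), np.int64(170), np.int64(217), np.int64(224)) (array([215.2, 240.4]), 40, np.int64(238), np.int64(243), np.int64(212), np.int64(219)) [454.3 321.   71. ] [449.6 315.3  71. ] [449.6 313.2  80. ] (array([450.2, 313.2,  78.3]), np.float64(1.4577015107525695))
((449.769287109375, 311.1009521484375), (68.03308868408203, 59.971702575683594), 87.03997039794922)
[-0.3 -0.2 -0. ] [-0.   0.   0.8]
[-0.6 -0.6  0.1] [-0.   0.   1.3]
```

```bash
sed -i 's/    print(np.round(A.inv().apply(.*/    print((A.inv().apply(np.array(xyz)-o["tool_pos"])\/1000).round(4).tolist(),(A.inv()*B).as_rotvec().round(4).tolist())/' h.py
python3 -c "
from h import *
delta([430,160,230],110);delta([521,-267.2,80],83.2)"
```

```text
[-0.3272, -0.2032, -0.0034] [-0.0004, 0.0001, 0.8009]
[-0.5848, -0.5559, 0.1467] [-0.0004, 0.0002, 1.2687]
```

```bash
python3 -m pendant '{"dp":[[-0.055,-0.034,0],[-0.11,-0.068,0],[-0.165,-0.102,0],[-0.22,-0.136,0],[-0.275,-0.17,0],[-0.327,-0.203,0],[-0.38,-0.27,0],[-0.42,-0.34,0]],"rotation":[[0,0,0.13],[0,0,0.27],[0,0,0.4],[0,0,0.53],[0,0,0.67],[0,0,0.8],[0,0,0.9],[0,0,1.0]]}' 0.05; python3 -c "
from h import *
delta([521,-267.2,80],83.2)"
```

```text
time: 1.3
tool_pos: [452.0, 44.7, 226.7]
tcp_rot: [3.141, -0.0, 1.717]
contact_force: [0.4, 0.0, -0.8]
grip_width: 49.9
finger_force: 0.0
[-0.3187, 0.0226, 0.1467] [0.0005, -0.0001, 0.2654]
```

```bash
python3 -m pendant '{"dp":[[-0.06,0.004,0],[-0.12,0.008,0],[-0.18,0.012,0],[-0.24,0.017,0.01],[-0.29,0.021,0.05],[-0.3187,0.0226,0.1],[-0.3187,0.0226,0.1467],[-0.3187,0.0226,0.1467]],"rotation":[[0,0,0.1],[0,0,0.2],[0,0,0.265],[0,0,0.265],[0,0,0.265],[0,0,0.265],[0,0,0.265],[0,0,0.265]]}'; python3 -c "
from h import *
delta([521,-267.2,15.5],83.2)"
```

```text
time: 2.3
tool_pos: [519.0, -263.8, 76.5]
tcp_rot: [-3.134, -0.004, 1.455]
contact_force: [-0.4, -0.1, 0.6]
grip_width: 50.0
finger_force: 0.0
[-0.0034, 0.0029, 0.061] [-0.0075, -0.0041, 0.0029]
```

```bash
python3 -m pendant '{"dp":[[0,0,0],[0,0,0],[0,0,0]],"rotation":[[0,0,0],[0,0,0],[0,0,0]]}'; python3 -c "
from h import *
delta([521,-267.2,15.5],83.2)"
```

```text
time: 2.68
tool_pos: [522.2, -265.1, 81.8]
tcp_rot: [3.139, 0.001, 1.456]
contact_force: [0.6, -0.5, -0.5]
grip_width: 50.2
finger_force: 0.0
[-0.0021, -0.0012, 0.0663] [0.0028, 0.0014, 0.0043]
```

```bash
python3 -m pendant '{"dp":[[-0.002,0,0.03],[-0.002,0,0.05],[-0.002,0,0.06],[-0.002,0,0.06],[-0.002,0,0.06],[-0.002,0,0.06]],"rotation":[[0,0,0],[0,0,0],[0,0,0],[0,0,0],[0,0,0],[0,0,0]]}'; python3 -c "
from h import *
delta([521,-267.2,15.5],83.2)"
```

```text
time: 3.42
tool_pos: [521.6, -267.2, 20.9]
tcp_rot: [3.14, 0.001, 1.456]
contact_force: [-0.1, -0.1, -0.0]
grip_width: 50.0
finger_force: 0.0
[-0.0001, -0.0006, 0.0054] [0.0014, 0.0006, 0.0037]
```

Down the last 5 mm and close.

```bash
python3 -m pendant '{"dp":[[0,0,0.003],[0,0,0.005],[0,0,0.005]],"rotation":[[0,0,0.004],[0,0,0.004],[0,0,0.004]]}'; python3 -m pendant '{"dp":[[0,0,0],[0,0,0],[0,0,0],[0,0,0]],"rotation":[[0,0,0],[0,0,0],[0,0,0],[0,0,0]]}' 0.01
```

```text
time: 3.8
tool_pos: [521.0, -266.8, 14.7]
tcp_rot: [-3.141, -0.0, 1.452]
contact_force: [0.2, -0.1, -0.1]
grip_width: 50.1
finger_force: 0.0
time: 4.3
tool_pos: [521.2, -267.0, 15.0]
tcp_rot: [3.141, -0.0, 1.452]
contact_force: [-0.5, 0.2, 0.8]
grip_width: 25.3
finger_force: 30.0
```

```bash
python3 -m pendant '{"dp":[[0,0,-0.02],[0,0,-0.05],[0,0,-0.08],[0,0,-0.1],[0,0,-0.1],[0,0,-0.1]],"rotation":[[0,0,0],[0,0,0],[0,0,0],[0,0,0],[0,0,0],[0,0,0]]}';python3 -c "
from h import *
delta([482.4,37,110],70.8)"
```

```text
time: 5.05
tool_pos: [520.6, -266.5, 113.9]
tcp_rot: [-3.14, -0.001, 1.452]
contact_force: [0.2, 1.0, -1.5]
grip_width: 25.5
finger_force: 30.0
[0.2969, -0.074, 0.0043] [-0.0016, -0.0007, 0.2161]
```

```bash
python3 -m pendant '{"dp":[[0.05,-0.013,0],[0.1,-0.026,0],[0.15,-0.038,0],[0.2,-0.05,0],[0.25,-0.063,0],[0.285,-0.071,0],[0.297,-0.074,0.004],[0.297,-0.074,0.004]],"rotation":[[0,0,0.05],[0,0,0.1],[0,0,0.15],[0,0,0.216],[0,0,0.216],[0,0,0.216],[0,0,0.216],[0,0,0.216]]}';python3 -m pendant '{"dp":[[0,0,0.015],[0,0,0.03],[0,0,0.04],[0,0,0.04],[0,0,0.04],[0,0,0.04]],"rotation":[[0,0,0],[0,0,0],[0,0,0],[0,0,0],[0,0,0],[0,0,0]]}'; python3 - <<'E'
from h import *
s,t=Cam("side"),Cam("top")
delta([482.4,37,60],70.8)
r=lambda im,x,y,w,h:cv2.resize(im[y:y+h,x:x+w,::-1],(w*4,h*4),interpolation=cv2.INTER_CUBIC)
cv2.imwrite("pics/place1.png",np.hstack([r(s.im,235,140,100,110),r(t.im,250,190,100,110)]))
E
```

```text
time: 6.05
tool_pos: [482.3, 36.9, 110.0]
tcp_rot: [-3.14, 0.001, 1.237]
contact_force: [0.2, -0.3, -1.2]
grip_width: 25.4
finger_force: 30.0
time: 6.8
tool_pos: [483.3, 36.6, 71.5]
tcp_rot: [3.141, -0.0, 1.236]
contact_force: [-0.1, -0.4, -1.4]
grip_width: 25.6
finger_force: 30.0
[-0.0, -0.0008, 0.0114] [0.0009, -0.0003, 0.0002]
```

View pics/place1.png

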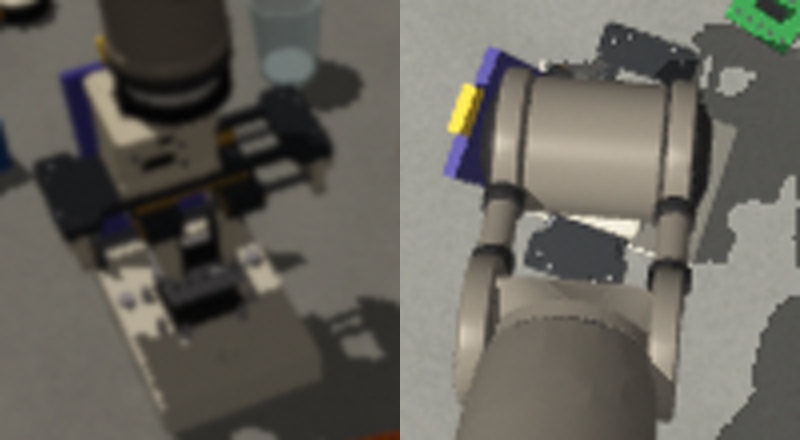

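The view shows the plate lined up above the bed between the posts, at side crop pixel (205,290). Descending.

```bash
python3 -m pendant '{"dp":[[0,-0.0005,0.008],[0,-0.0005,0.015],[0,-0.0005,0.019],[0,-0.0005,0.019],[0,-0.0005,0.019]],"rotation":[[0,0,0],[0,0,0],[0,0,0],[0,0,0],[0,0,0]]}'; python3 -c "
from h import *
o=get_obs();print(o['contact_force'],o['moment'],o['tool_pos'])"
```

```text
time: 7.52
tool_pos: [482.6, 36.9, 52.1]
tcp_rot: [3.141, -0.0, 1.236]
contact_force: [0.4, -0.0, -1.2]
grip_width: 25.5
finger_force: 30.0
[ 0.40754614 -0.01918245 -1.18656276] [-0.06083866  0.09456621  0.00697035] [482.57568788  36.90635944  52.08071276]
```

```bash
for i in 1; do python3 -m pendant '{"dp":[[0,0,0.003],[0,0,0.006],[0,0,0.007],[0,0,0.007],[0,0,0.007]],"rotation":[[0,0,0],[0,0,0],[0,0,0],[0,0,0],[0,0,0]]}'; done; python3 -m pendant '{"dp":[[0,0,0.0015],[0,0,0.0015],[0,0,0.0015]],"rotation":[[0,0,0],[0,0,0],[0,0,0]]}'
```

```text
time: 8.15
tool_pos: [482.5, 36.9, 45.1]
tcp_rot: [3.141, -0.0, 1.236]
contact_force: [0.1, 0.5, -1.0]
grip_width: 25.6
finger_force: 30.0
time: 8.52
tool_pos: [482.6, 36.9, 43.8]
tcp_rot: [3.141, -0.0, 1.236]
contact_force: [-0.7, 1.0, 2.6]
grip_width: 25.3
finger_force: 30.0
```

```bash
python3 -m pendant '{"dp":[[0,0,0.0014],[0,0,0.0014],[0,0,0.0014],[0,0,0.0014]],"rotation":[[0,0,0],[0,0,0],[0,0,0],[0,0,0]]}';python3 -c "
from h import *
o=get_obs();print(o['contact_force'],o['moment'],o['tool_pos'])"
```

```text
time: 9.02
tool_pos: [482.6, 36.9, 42.6]
tcp_rot: [3.141, -0.0, 1.236]
contact_force: [-1.8, 0.1, 8.0]
grip_width: 25.5
finger_force: 30.0
[-1.84376717  0.13256329  7.97014592] [-0.02186152  0.47455558 -0.0366665 ] [482.61951807  36.92470384  42.62066989]
```

```bash
python3 -m pendant '{"dp":[[0,0,0],[0,0,0],[0,0,0],[0,0,-0.01],[0,0,-0.03],[0,0,-0.06],[0,0,-0.1],[0,0,-0.14]],"rotation":[[0,0,0],[0,0,0],[0,0,0],[0,0,0],[0,0,0],[0,0,0],[0,0,0],[0,0,0]]}' 0.038; python3 -m pendant '{"dp":[[0,0,-0.05],[0,0,-0.07],[0,0,-0.07],[0,0,-0.07]],"rotation":[[0,0,0],[0,0,0],[0,0,0],[0,0,0]]}' 0;python3 -c "
from h import *
delta([527,166,250],70.8)"
```

```text
time: 10.02
tool_pos: [480.9, 37.2, 183.0]
tcp_rot: [-3.138, 0.001, 1.236]
contact_force: [0.8, 0.9, 0.5]
grip_width: 37.9
finger_force: 0.0
time: 10.52
tool_pos: [481.3, 37.1, 250.7]
tcp_rot: [-3.138, 0.001, 1.236]
contact_force: [-1.1, 0.3, 0.2]
grip_width: 3.1
finger_force: 0.0
[0.1368, 0.0008, 0.0006] [-0.0032, 0.0007, 0.0002]
```

```bash
python3 -m pendant '{"dp":[[0.05,0.001,0],[0.1,0.001,0],[0.137,0.001,0],[0.137,0.001,0],[0.137,0.001,0.03],[0.137,0.001,0.06],[0.137,0.001,0.06],[0.137,0.001,0.06]],"rotation":[[0,0,0],[0,0,0],[0,0,0],[0,0,0],[0,0,0],[0,0,0],[0,0,0],[0,0,0]]}';python3 - <<'E'
from h import *
s,t=Cam("side"),Cam("top")
delta([527,166,190],70.8)
r=lambda im,x,y,w,h:cv2.resize(im[y:y+h,x:x+w,::-1],(w*4,h*4),interpolation=cv2.INTER_CUBIC)
cv2.imwrite("pics/cov1.png",np.hstack([r(s.im,230,120,100,130),r(t.im,250,190,100,130)]))
E
```

```text
time: 11.52
tool_pos: [528.6, 165.5, 192.8]
tcp_rot: [3.141, -0.0, 1.235]
contact_force: [0.7, 1.3, 0.5]
grip_width: 0.6
finger_force: 0.0
[-0.0004, -0.002, 0.0034] [0.0019, -0.001, -0.0003]
```

View pics/cov1.png

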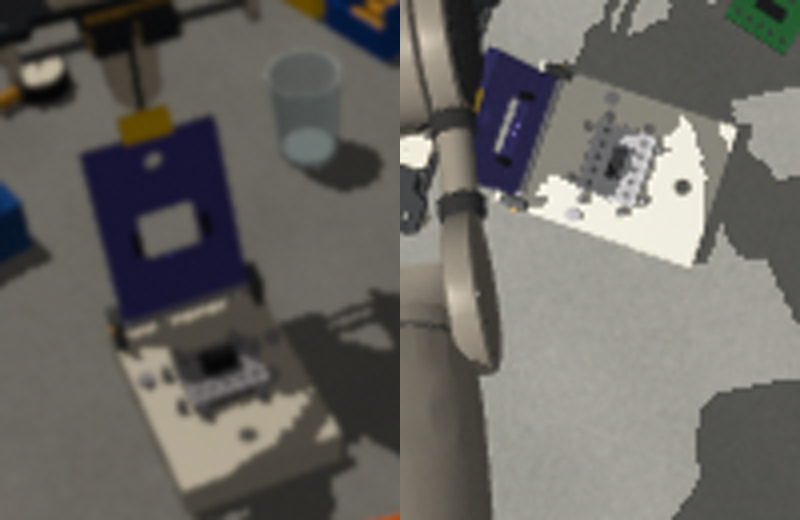

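The plate lies flat between the posts (side crop 220,365) and the fingertips stand behind the tab (145,110). Next I swing the cover along its arc.

```bash
python3 -m pendant '{"dp":[[-0.017,-0.001,0.003],[-0.035,-0.001,0],[-0.052,-0.001,-0.003],[-0.072,-0.001,-0.003],[-0.091,-0.001,-0.001],[-0.11,-0.001,0.005],[-0.127,-0.001,0.012],[-0.145,-0.001,0.022]],"rotation":[[0,0,0],[0,0,0],[0,0,0],[0,0,0],[0,0,0],[0,0,0],[0,0,0],[0,0,0]]}'; python3 - <<'E'
from h import *
s=Cam("side")
o=get_obs();d=o['tool_pos'][:2]-[503.5,98.3];print(d@[.329,.944],d@[.944,-.329],o['tool_pos'],o['contact_force'])
r=lambda im,x,y,w,h:cv2.resize(im[y:y+h,x:x+w,::-1],(w*4,h*4),interpolation=cv2.INTER_CUBIC)
cv2.imwrite("pics/cov2.png",r(s.im,230,120,100,130))
E
```

```text
time: 12.62
tool_pos: [479.4, 28.3, 169.5]
tcp_rot: [3.142, -0.0, 1.236]
contact_force: [0.2, -0.4, 0.1]
grip_width: 0.4
finger_force: 0.2
-75.88686563431463 -0.6273420529777916 [477.92507713  26.82466524 168.00605518] [-0.6780687  -1.0651132  -0.59689096]
```

View pics/cov2.png

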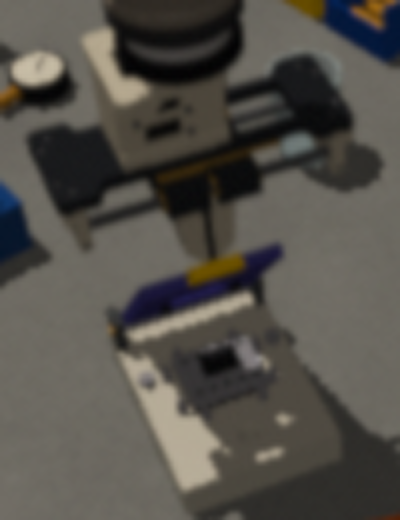

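The cover follows, now roughly 55° open with the tab at (215,270). Continuing the arc.

```bash
python3 -m pendant '{"dp":[[-0.015,0,0.011],[-0.029,0,0.026],[-0.04,0,0.04],[-0.0505,0,0.058],[-0.057,0,0.075],[-0.062,0,0.0925],[-0.064,0,0.1],[-0.064,0,0.1]],"rotation":[[0,0,0],[0,0,0],[0,0,0],[0,0,0],[0,0,0],[0,0,0],[0,0,0],[0,0,0]]}'; python3 -m pendant '{"dp":[[0,0,0.003],[0,0,0.006],[0,0,0.008],[0,0,0.008],[0,0,0.008]],"rotation":[[0,0,0],[0,0,0],[0,0,0],[0,0,0],[0,0,0]]}'
```

```text
time: 13.68
tool_pos: [458.5, -31.2, 69.7]
tcp_rot: [-3.14, 0.0, 1.236]
contact_force: [0.3, -0.4, 0.2]
grip_width: 0.2
finger_force: 0.0
time: 14.3
tool_pos: [458.8, -31.0, 62.2]
tcp_rot: [3.142, -0.0, 1.236]
contact_force: [0.0, -0.5, -0.4]
grip_width: 0.5
finger_force: 0.0
```

```bash
python3 -m pendant '{"dp":[[0,0,0.002],[0,0,0.004],[0,0,0.005],[0,0,0.005],[0,0,0.005]],"rotation":[[0,0,0],[0,0,0],[0,0,0],[0,0,0],[0,0,0]]}'
```

```text
time: 14.92
tool_pos: [458.7, -31.4, 57.3]
tcp_rot: [3.141, 0.0, 1.236]
contact_force: [-1.9, -3.6, 5.3]
grip_width: 0.6
finger_force: 2.6
```

```bash
python3 -m pendant '{"dp":[[0,0,-0.03],[0,0,-0.08],[0,0,-0.13],[0,0,-0.14],[0,0,-0.14]],"rotation":[[0,0,0],[0,0,0],[0,0,0],[0,0,0],[0,0,0]]}' 0.05; python3 -c "
from h import *
delta([450,315,197],70.8)"
```

```text
time: 15.55
tool_pos: [458.8, -30.9, 196.9]
tcp_rot: [3.141, -0.0, 1.236]
contact_force: [-0.7, 0.4, -0.1]
grip_width: 45.5
finger_force: 0.0
[0.3238, -0.122, 0.0] [0.0004, -0.0005, 0.0002]
```

```bash
python3 -m pendant '{"dp":[[0.05,-0.019,0],[0.1,-0.038,0],[0.15,-0.057,0],[0.2,-0.075,0],[0.25,-0.094,0],[0.3,-0.113,0],[0.324,-0.122,0],[0.324,-0.122,0]],"rotation":[[0,0,0],[0,0,0],[0,0,0],[0,0,0],[0,0,0],[0,0,0],[0,0,0],[0,0,0]]}'; python3 -m pendant '{"dp":[[0,0,0.03],[0,0,0.06],[0,0,0.085],[0,0,0.095],[0,0,0.095],[0,0,0.095]],"rotation":[[0,0,0],[0,0,0],[0,0,0],[0,0,0],[0,0,0],[0,0,0]]}';  python3 - <<'E'
from h import *
s,t=Cam("side"),Cam("top")
delta([450,315,58],70.8)
r=lambda im,x,y,w,h:cv2.resize(im[y:y+h,x:x+w,::-1],(w*4,h*4),interpolation=cv2.INTER_CUBIC)
cv2.imwrite("pics/pin1.png",np.hstack([r(s.im,195,120,70,100),r(s.im,240,160,90,100)]))
E
```

```text
time: 16.55
tool_pos: [448.7, 316.1, 194.5]
tcp_rot: [-3.138, 0.003, 1.239]
contact_force: [-0.9, -0.3, 0.8]
grip_width: 50.2
finger_force: 0.0
time: 17.3
tool_pos: [450.7, 315.0, 103.0]
tcp_rot: [3.141, -0.001, 1.235]
contact_force: [0.0, 0.3, 0.7]
grip_width: 50.0
finger_force: 0.0
[-0.0005, -0.0006, 0.0451] [0.0013, -0.0014, 0.0]
```

View pics/pin1.png

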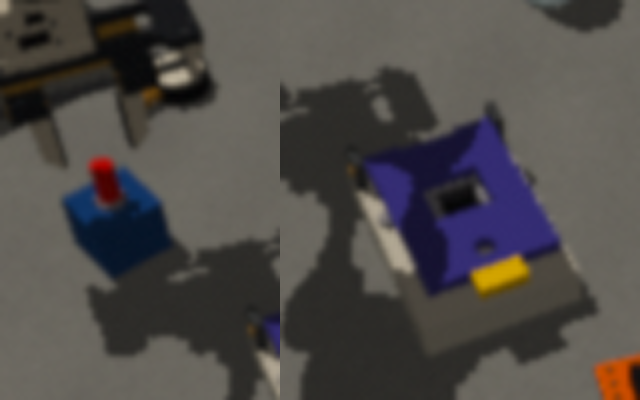

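The fingers straddle the red head (103,180). The cover is nearly shut with the plate's grip in its window and its hole at crop (484,247). Now grasping the pin.

```bash
python3 -m pendant '{"dp":[[0,0,0.02],[0,0,0.035],[0,0,0.043],[0,0,0.043],[0,0,0.043]],"rotation":[[0,0,0],[0,0,0],[0,0,0],[0,0,0],[0,0,0]]}'; python3 -m pendant '{"dp":[[0,0,0],[0,0,0],[0,0,0],[0,0,0],[0,0,0]],"rotation":[[0,0,0],[0,0,0],[0,0,0],[0,0,0],[0,0,0]]}' 0.005; python3 - <<'E'
from h import *
s=Cam("side"); print(get_obs()["contact_force"], s.plane((291,221.7),62), s.plane((291,221.7),58))
E
```

```text
time: 18.02
tool_pos: [450.4, 315.2, 59.6]
tcp_rot: [3.141, -0.001, 1.236]
contact_force: [-0.7, -0.7, 0.2]
grip_width: 49.6
finger_force: 0.0
time: 18.65
tool_pos: [450.1, 315.0, 59.2]
tcp_rot: [3.141, -0.0, 1.236]
contact_force: [-0.1, 0.9, 1.3]
grip_width: 19.1
finger_force: 30.0
[-0.5572295  -0.41309591  1.76660947] [464.04334921 -17.28215927  62.        ] [465.98004932 -14.53809047  58.        ]
```

```bash
python3 -m pendant '{"dp":[[0,0,-0.02],[0,0,-0.05],[0,0,-0.08],[0,0,-0.11],[0,0,-0.11],[0,0,-0.11]],"rotation":[[0,0,0],[0,0,0],[0,0,0],[0,0,0],[0,0,0],[0,0,0]]}'; python3 -c "
from h import *
delta([463.3,-17.3,150],70.8)"
```

```text
time: 19.45
tool_pos: [449.5, 314.7, 168.0]
tcp_rot: [-3.14, 0.001, 1.236]
contact_force: [-0.6, 0.8, -0.1]
grip_width: 19.7
finger_force: 30.0
[-0.309, 0.1222, 0.0182] [-0.0012, 0.0011, 0.0001]
```

```bash
python3 -m pendant '{"dp":[[-0.05,0.02,0],[-0.1,0.04,0],[-0.15,0.06,0],[-0.2,0.08,0],[-0.25,0.1,0],[-0.29,0.115,0],[-0.309,0.122,0.01],[-0.309,0.122,0.018]],"rotation":[[0,0,0],[0,0,0],[0,0,0],[0,0,0],[0,0,0],[0,0,0],[0,0,0],[0,0,0]]}'; python3 -m pendant '{"dp":[[0,0,0.01],[0,0,0.02],[0,0,0.02],[0,0,0.02]],"rotation":[[0,0,0],[0,0,0],[0,0,0],[0,0,0]]}'; python3 - <<'E'
from h import *
s=Cam("side"); o=get_obs(); print(o["tool_pos"]); delta([463.3,-17.3,130],70.8)
r=lambda im,x,y,w,h:cv2.resize(im[y:y+h,x:x+w,::-1],(w*8,h*8),interpolation=cv2.INTER_CUBIC)
cv2.imwrite("pics/pin2.png",r(s.im,250,165,80,70))
E
```

```text
time: 20.45
tool_pos: [462.9, -18.0, 149.5]
tcp_rot: [-3.139, 0.0, 1.233]
contact_force: [-0.6, 0.9, 0.2]
grip_width: 19.3
finger_force: 30.0
time: 20.95
tool_pos: [463.9, -16.5, 131.3]
tcp_rot: [3.141, -0.0, 1.237]
contact_force: [0.1, -0.4, -1.5]
grip_width: 19.3
finger_force: 30.0
[463.9533843  -16.60996488 131.3888619 ]
[-0.0009, -0.0004, 0.0014] [0.0006, -0.0002, 0.0007]
```

View pics/pin2.png

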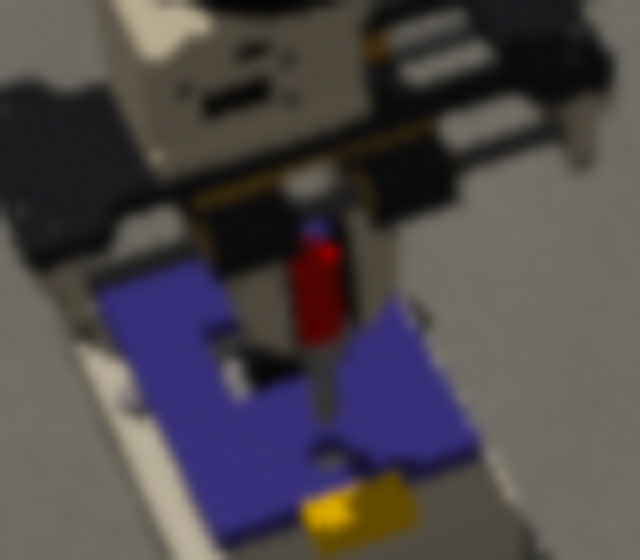

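The pin is held upright, its tip at crop (327,420) just above the cover's hole at (331,454).

```bash
python3 - <<'E'
from h import *
import json
from plant import vision
s=Cam("side"); q=lambda x,y:((x+.5)/8-.5+250,(y+.5)/8-.5+165)
print(s.plane(q(327,420),77.5)[:2],s.plane(q(331,454),62)[:2],get_obs()["tool_pos"])
E
```

```text
[466.28749825 -14.08097526] [464.83469657 -16.08454237] [463.99221086 -16.73112742 131.48115264]
```

```bash
python3 -m pendant '{"dp":[[-0.001,0,0.005],[-0.0015,0,0.01],[-0.0015,0,0.016],[-0.0015,0,0.022],[-0.0015,0,0.026],[-0.0015,0,0.026]],"rotation":[[0,0,0],[0,0,0],[0,0,0],[0,0,0],[0,0,0],[0,0,0]]}';python3 -m pendant '{"dp":[[0,0,0.006],[0,0,0.012],[0,0,0.018],[0,0,0.018]],"rotation":[[0,0,0],[0,0,0],[0,0,0],[0,0,0]]}'
```

```text
time: 21.8
tool_pos: [463.0, -18.3, 104.7]
tcp_rot: [-3.141, -0.0, 1.236]
contact_force: [-0.2, 0.2, -1.3]
grip_width: 18.9
finger_force: 30.0
time: 22.3
tool_pos: [462.8, -18.2, 86.5]
tcp_rot: [-3.14, 0.0, 1.236]
contact_force: [0.4, -0.0, -0.5]
grip_width: 19.2
finger_force: 30.0
```

```bash
python3 -m pendant '{"dp":[[0,0,0.002],[0,0,0.004],[0,0,0.006],[0,0,0.008],[0,0,0.008]],"rotation":[[0,0,0],[0,0,0],[0,0,0],[0,0,0],[0,0,0]]}';python3 -c "
from h import *
o=get_obs();print(o['contact_force'],o['moment'],o['tool_pos'])"
```

```text
time: 22.92
tool_pos: [463.1, -18.3, 79.0]
tcp_rot: [-3.141, -0.0, 1.236]
contact_force: [0.7, 0.7, -0.3]
grip_width: 19.1
finger_force: 30.0
[ 0.66877514  0.74145497 -0.2519901 ] [-0.09049122 -0.01415549  0.04934336] [463.10272492 -18.28949669  78.96232037]
```

Tip is in the base hole (z≈25) without force. On down to the collar.

```bash
python3 -m pendant '{"dp":[[0,0,0.003],[0,0,0.005],[0,0,0.007],[0,0,0.0075],[0,0,0.0075]],"rotation":[[0,0,0],[0,0,0],[0,0,0],[0,0,0],[0,0,0]]}';python3 -m pendant '{"dp":[[0,0,0.0015],[0,0,0.003],[0,0,0.003],[0,0,0.003]],"rotation":[[0,0,0],[0,0,0],[0,0,0],[0,0,0]]}'
```

```text
time: 23.55
tool_pos: [463.2, -18.3, 71.6]
tcp_rot: [-3.142, -0.0, 1.236]
contact_force: [0.1, 0.6, -0.4]
grip_width: 19.4
finger_force: 30.0
time: 24.05
tool_pos: [463.3, -18.3, 68.6]
tcp_rot: [3.141, -0.0, 1.236]
contact_force: [0.0, -0.4, 0.7]
grip_width: 19.1
finger_force: 30.0
```

```bash
python3 -m pendant '{"dp":[[0,0,0.001],[0,0,0.002],[0,0,0.002],[0,0,0.002]],"rotation":[[0,0,0],[0,0,0],[0,0,0],[0,0,0]]}';python3 -m pendant '{"dp":[[0,0,0.001],[0,0,0.001],[0,0,0.001]],"rotation":[[0,0,0],[0,0,0],[0,0,0]]}'
```

```text
time: 24.55
tool_pos: [463.3, -18.5, 66.7]
tcp_rot: [3.141, 0.0, 1.236]
contact_force: [-1.0, -3.2, 2.8]
grip_width: 19.2
finger_force: 30.0
time: 24.92
tool_pos: [463.3, -18.5, 66.1]
tcp_rot: [3.141, 0.0, 1.236]
contact_force: [-2.9, -3.5, 9.3]
grip_width: 19.1
finger_force: 30.0
```

```bash
python3 -m pendant '{"dp":[[0,0,0.0008],[0,0,0.0008],[0,0,0.0008],[0,0,0.0008]],"rotation":[[0,0,0],[0,0,0],[0,0,0],[0,0,0]]}'; python3 - <<'E'
from h import *
s=Cam("side");o=get_obs();print(o['contact_force'],o['moment'],o['tool_pos'],o["grip_width"])
r=lambda im,x,y,w,h:cv2.resize(im[y:y+h,x:x+w,::-1],(w*8,h*8),interpolation=cv2.INTER_CUBIC)
cv2.imwrite("pics/fin.png",r(s.im,245,175,85,70))
E
```

```text
time: 25.42
tool_pos: [463.3, -18.5, 66.0]
tcp_rot: [3.141, 0.0, 1.236]
contact_force: [-4.4, -2.3, 17.1]
grip_width: 19.1
finger_force: 30.0
[-5.75964259 -3.39994529 17.6074221 ] [-0.50029898  0.94929752 -0.0069573 ] [463.3181076  -18.53893393  65.99690301] 19.146812415149768
```

View pics/fin.png

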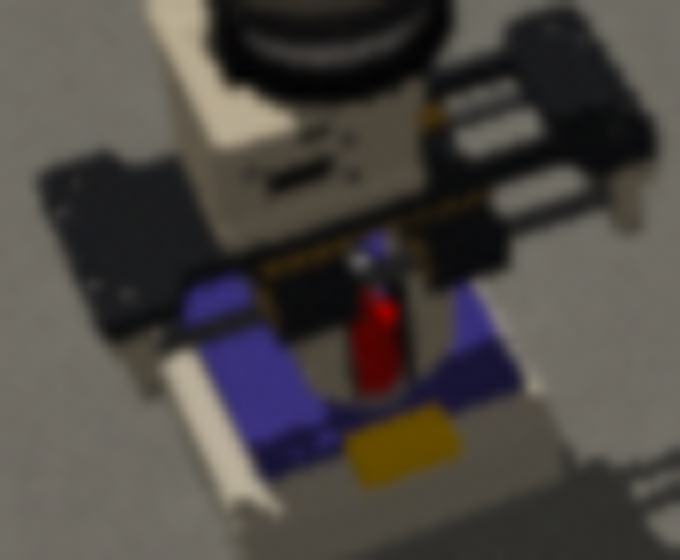

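The collar is down on the cover around the red head (378,345). The contact is stiff, at 17 N with 0.1 mm of travel, and the height matches the shut position. Handing in.

```bash
python3 -c "
from plant import workorder
print(workorder.close_job())"
```

```text
the job is handed in; nothing more can be done
None
```

The job is handed in at about 25 s: the plate was pressed into the pocket with about 8 N, the cover is shut over it, and the pin's collar lies on the cover, still gripped and pressed down with about 17 N.

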